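# Shut the refilled spice box and show the jar's base to the phone

### The arm

A 7-joint arm with a two-finger parallel gripper is mounted at the origin on a cart in front of the work surface, level with it; the furniture and walls round the work are solid. World frame = base frame: x ahead of the robot, y to its left, z up, the work surface at z = 0. Lengths are in m, angles in rad, forces in N, time in s.
With the tool pointing down it reaches from about 0.425 to 0.925 m from the base axis. Payload 6.8 kg.
Tool frame: the origin (TCP) lies on the front face of the gripper's body, between the roots of the fingers; the fingertips stand 73 mm ahead of it and the grasp point (between the pads) lies 54 mm ahead of it; z points along the fingers, y is the direction in which the jaws open and shut (so a half turn about z gives the same grasp; the last joint's range is limited). The gripper opens to 85 mm and grips with 20 to 120 N. Pads are 22 mm wide; open, the fingers measure 114 mm over their backs; the gripper's body (76 mm by 85 mm) begins 54 mm behind the grasp point. The pads swing forward as they close: fully open they stand 13 mm farther back than shut.
Start: joints at [-1.288, 0.477, 0.022, 1.555, -0.011, 1.109, -0.083], TCP at [0.257, 0.624, 0.304] pointing down, gripper open.
Joint ranges: [-2.96, 2.96], [-0.34, 2.1], [-1.41, 1.46], [0.24, 2.44], [-1.37, 4.51], [0.17, 1.92], [-2.96, 2.96]. Speed limits (rad/s): [2.39, 2.39, 3.14, 3.14, 3.14, 3.14, 3.14].

### API

Orientations are given as a rotation vector (axis times angle).
In Python, from bench import * gives the robot as it stands.
- The arm moves only by the tool jog_arm, never from a script. Its argument "plan" is a list of rows, each a list of 2 entries, a list of its own where there are three numbers: the shift along the world's x, y, z in cm, then the turn about the world's z in rad. In form: [[[tx, ty, tz], twist], ...]. A call has 1 to 12 rows; each row shifts and turns the commanded pose from where the row before left it; what a row does not reach is not made up. A row lasts 1/10 s, in which the tool goes at most 50 mm and 8.59 degrees, less where a joint would pass 70% of its speed; a pose out of reach is approached as far as the arm can. A call is refused whole if a number of a shift passes 5 or a number of a turn 0.15, either way. A call with a gripper value outside its range is refused whole. "hand" is the finger opening in cm, from 0 to 8.54, set as the call begins (left out, the last holds). The fingers move at their own pace and stop on an object; "grip_force" is the grip in N (left out, the last holds). Time passes only in rows, so rows that do not move let the fingers close. It gives the time, the measured TCP pose, the force and the opening at its end, in the units of the state.
- get_obs(): the state, without advancing time (a new reading comes with each control period).
- grab_frame(name): name is "side" or "top" or "wrist"; returns the picture (384x512x3 uint8, red, green, blue); there is no depth.
- get_calibration(name): a dict with "intrinsics" (3x3 intrinsics, pixels), "k1" (the pictures are not rectified: a ray, as slopes to the right and down, at radius r is drawn at 1 + k1 r^2 times it, then the intrinsics apply), "xyz" and "orientation" of the camera in the world. Camera axes: x right, y down, z forward; pixel columns grow to the right and rows downward; lengths in m; the calibration is good to about 2 mm. A picture is of the moment at which its call begins: read the wrist's pose just before it. get_calibration takes no time and is no camera call; for the wrist camera it gives the pose at the moment of the call.
- hand_in(): hands the job in, once; it reports no verdict.
The state is a dict: "clock": time; "joints": joint angles; "qvel": joint speeds; "tau": joint torques, N m; "tcp_pos": TCP position; "orientation": TCP orientation; "contact_force": force on the tool from outside, world axes, zero at the start; "moment": the same for the moment, N m; "grip_width": finger opening in m.
Only numpy, scipy, OpenCV 4.12 (cv2) and the standard library are available. Lean on these libraries where they do the work, as an engineer would, in place of code of your own. Each camera call takes 0.05 s, during which the arm holds its last target. There are 200 camera calls.

### The job

The round steel spice box has been refilled from the short glass jar: first tip its open lid fully shut. Then pick up the short jar and hold it up to the phone for the video call so that the date on its underside can be read: the middle of the jar about 12 cm straight out from the lens, the jar leaning about 35 degrees from upright with its underside turned towards the phone and its cap back away from it. Do not knock the other things about, and finish while holding the jar still there in the air: do not put it down.

Things in the scene. Friction and masses are not known exactly. Their poses are not given: they have to be found in the camera images.
- spice_box: round steel spice box, 178 mm across, 60 mm high to the top of its shut lid, fixed on the hob cover. Origin: centre of its underside. Its x axis points to the side with the hinge (the side far from the robot), z up.
- spice_box_lid (a joint): lid hinge in rad: 0 fully shut, about 1.5 upright (as found). Hinge line: 88 mm from the box origin along its x, 58 mm above its underside, parallel to its y. The lid is a disc 178 mm across, 13 mm thick, with a 17 mm knob on its outer face, which looks away from the robot when open. Friction keeps it upright; tipped from behind below about 1.3 rad it falls shut.
- lid_rim (a point): point on the rim of the lid farthest from the hinge, 177 mm away from it: the highest point of the open lid. z axis: outward normal of the lid's outer face (with the knob); x axis: from the rim towards the hinge.
- chilli_jar: the short glass jar with a round screw cap, about 58 mm (along its x) by 66 mm (along its y) wide and 82 mm high, cap 62 mm across and the top 11 mm of it; 0.22 kg. Loose. Origin: centre of its underside; z runs up through the cap.
- jar_middle (a point): middle of the short jar, on its axis 41 mm above the underside; axes as the jar's.
- phone: black phone, 74 x 155 mm, on a small aluminium desk stand that is fixed; it leans back 15 degrees and is 175 mm high in all, base 85 x 70 mm. Origin: underside of the stand; its -x axis points out of the screen towards the robot's side.
- lens (a point): the phone's lens, at the middle of the screen's upper edge. Looks along the phone's -x and 15 degrees upwards.
- view_point (a point): where the middle of the jar is to be held: 120 mm straight out from the lens, along its line of sight. Its z axis is the direction in which the jar's z axis is to point: 35 degrees from vertical, leaning away from the phone.
- food_tin: food tin, 75 mm across and 58 mm high, loose bystander on the hob cover; origin at the centre of its underside.
- onion: onion, 53 mm across and 57 mm high, loose bystander on the hob cover; origin at its underside.
- saucepan: small steel saucepan, 105 mm across and 62 mm high, fixed on the rear left burner's support; origin at the centre of its underside.
- bowl: black bowl, 112 mm across and 46 mm high, fixed on the rear right burner's support; origin at the centre of its underside.

How it is judged:
By the outcome, as a careful person would: the job done as asked, in the order asked, and still so for the second after the job is handed in, while the arm keeps its last pose, push and grip.
It also fails if it takes over 48 s, if anything falls off the work surface, if the arm or the gripper's body presses on something with over 40 N, if the wrist force passes 120 N, or if a joint passes its speed limit or range.

## Working session

There is one attempt and no reset: what is moved stays moved. The work goes in short steps, Python scripts to look and compute and a tool call to move; the robot and the scene stay as the last step left them, time stands still between calls to the robot, and variables do not carry over. Pictures are saved under pics/ and viewed, about 8 in all and at most 12, crops included, and the job is handed in when it is done.

Besides the shell and the picture viewer there is one more tool, called after "Request:" as name(argument=value, ...), one argument or row to a line, values as JSON. jog_arm: Moves the arm, as the interface text tells. Its arguments: {"type":"object","properties":{"plan":{"type":"array","items":{"type":"array"}},"hand":{"type":"number"},"grip_force":{"type":"number"}},"required":["plan"]}

```bash
mkdir -p pics; ls; python3 - <<'E'
from bench import *
import cv2,numpy as np
print(get_obs())
for n in("side","top","wrist"):
    c=get_calibration(n);print(n,c)
    im=grab_frame(n);cv2.imwrite(f"pics/{n}0.png",im[:,:,::-1])
a=cv2.imread("pics/side0.png");b=cv2.imread("pics/top0.png")
cv2.imwrite("pics/s.png",cv2.resize(a,(800,600),interpolation=cv2.INTER_CUBIC))
cv2.imwrite("pics/t.png",cv2.resize(b,(800,600),interpolation=cv2.INTER_CUBIC))
E
```

```text
pics
{'clock': 0.0, 'joints': array([-1.28813387,  0.47781643,  0.02235247,  1.55646011, -0.01149714,
        1.10929983, -0.08312545]), 'qvel': array([-0.00082716,  0.00105943, -0.00124735,  0.00026041, -0.00159146,
       -0.00087349,  0.00101132]), 'tau': array([ 1.63345217e-04, -5.96460021e+01,  1.60761852e+00, -2.81209660e+01,
        1.23438437e-02,  9.16521123e-03, -8.98071420e-06]), 'tcp_pos': array([0.25693909, 0.6236838 , 0.30291124]), 'orientation': array([-6.09890031e-01, -3.08160366e+00,  2.89454510e-03]), 'contact_force': array([ 0.52023053, -1.14437532, -0.08463846]), 'moment': array([0.01015737, 0.0369636 , 0.05137097]), 'grip_width': 0.08539732105613447}
side {'intrinsics': array([[424.83495265,   0.        , 257.11071206],
       [  0.        , 424.83495265, 193.18287809],
       [  0.        ,   0.        ,   1.        ]]), 'k1': -0.019995543769839065, 'xyz': array([ 0.28213518, -0.86075734,  0.6737355 ]), 'orientation': array([-2.10212193,  0.32984309, -0.22006116])}
top {'intrinsics': array([[440.15007549,   0.        , 247.92142898],
       [  0.        , 440.15007549, 192.25463932],
       [  0.        ,   0.        ,   1.        ]]), 'k1': 0.018327269203163868, 'xyz': array([ 0.48463964, -0.0149473 ,  1.1106584 ]), 'orientation': array([-2.16032766,  2.17885831, -0.14303413])}
wrist {'intrinsics': array([[299.35869145,   0.        , 247.00169607],
       [  0.        , 299.35869145, 193.64975843],
       [  0.        ,   0.        ,   1.        ]]), 'k1': -0.02110879917289158, 'xyz': array([0.18273211, 0.65525177, 0.37412115]), 'orientation': array([2.37978577, 1.59350086, 0.25579612])}
```

View pics/s.png

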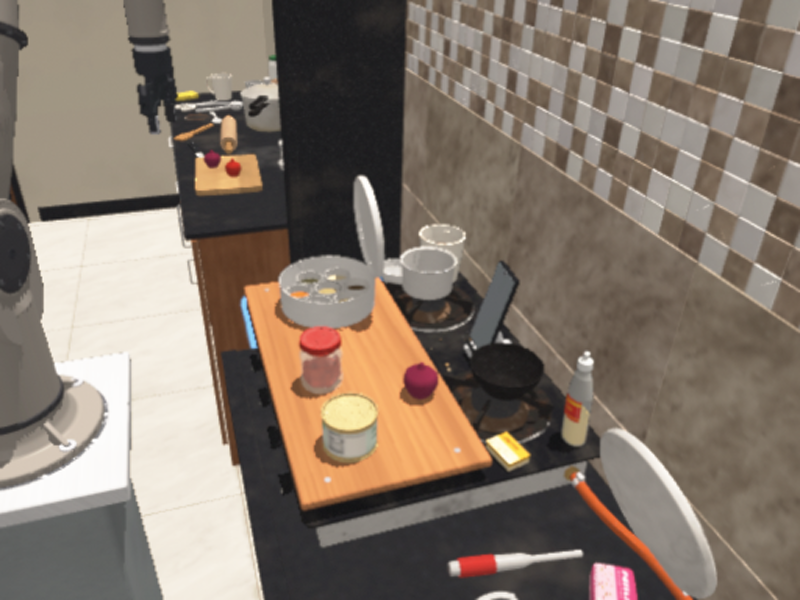

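View pics/t.png

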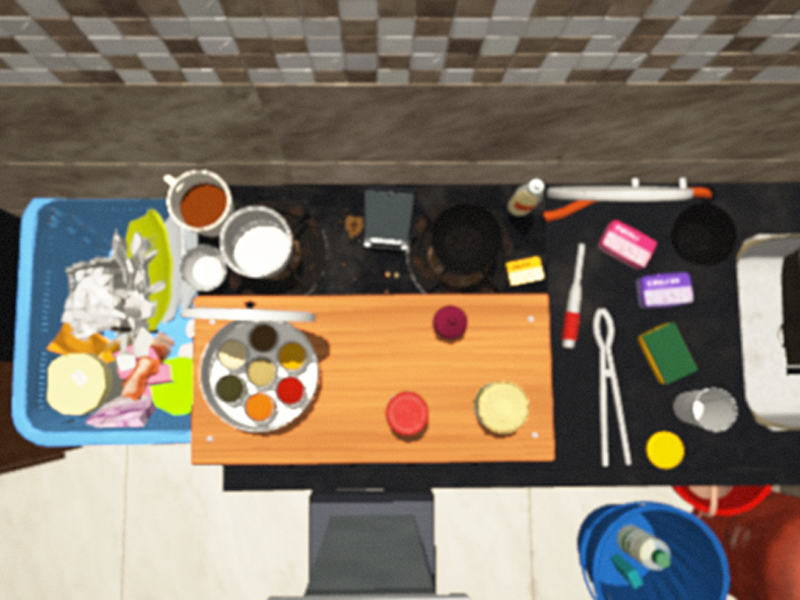

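The side view shows the jar (cap at 321,340), the box (327,285), its upright lid and the phone (495,305). The top view shows the jar cap at (407,412), the box at (260,376), the lid edge-on at y≈313 and the phone at (388,215). Next I'll enlarge crops for exact pixels.

```bash
cat > h.py <<'E'
from bench import *
import cv2,numpy as np
from scipy.spatial.transform import Rotation as R
def ray(c,u,v):
    K=c["intrinsics"];x=(u-K[0,2])/K[0,0];y=(v-K[1,2])/K[1,1];d=np.array([x,y]);s=d.copy()
    for _ in range(20): s=d/(1+c["k1"]*(s@s))
    r=R.from_rotvec(c["orientation"]).as_matrix()@np.array([s[0],s[1],1]);return c["xyz"],r/np.linalg.norm(r)
def atz(c,u,v,z):
    o,d=ray(c,u,v);return o+d*(z-o[2])/d[2]
def tri(*rays):
    A=0;b=0
    for o,d in rays:
        P=np.eye(3)-np.outer(d,d);A=A+P;b=b+P@o
    p=np.linalg.solve(A,b);return p,[round(1e3*np.linalg.norm((np.eye(3)-np.outer(d,d))@(p-o)),1) for o,d in rays]
def proj(c,p):
    q=R.from_rotvec(c["orientation"]).as_matrix().T@(np.asarray(p)-c["xyz"]);s=q[:2]/q[2];s=s*(1+c["k1"]*(s@s));K=c["intrinsics"]
    return np.array([K[0,0]*s[0]+K[0,2],K[1,1]*s[1]+K[1,2]])
def crop(src,x0,y0,w,h,f): # labelled-free crop
    return cv2.resize(src[y0:y0+h,x0:x0+w],None,fx=f,fy=f,interpolation=cv2.INTER_CUBIC)
E
python3 - <<'E'
from h import *
s=get_calibration("side");t=get_calibration("top");k=.64
S=lambda x,y:ray(s,x*k-.2,y*k-.2)
T=lambda x,y:ray(t,x*k-.2,y*k-.2)
print("jarcap",tri(S(321,340),T(407,412)))
print("tin",tri(S(349,412),T(502,407)))
print("onion",tri(S(421,367),T(450,322)))
print("phone top L",tri(S(500,264),T(366,191)))
print("phone top R",tri(S(516,280),T(412,192)))
print("board corner fr",tri(S(305,505),T(554,460)), "br",tri(S(490,464),T(549,295)))
print("box rim centre", [atz(t,260*k-.2,376*k-.2,z) for z in(.05,)],tri(S(327,281),T(260,376)))
print("lid top", tri(S(361,178),T(250,315)))
a=cv2.imread("pics/side0.png");b=cv2.imread("pics/top0.png")
A=crop(a,170,105,200,196,3);cv2.imwrite("pics/cs.png",A)
B=crop(b,110,105,260,195,3);cv2.imwrite("pics/ct.png",B)
E
```

```text
jarcap (array([ 0.44015105, -0.05841903,  0.10855508]), [np.float64(1.0), np.float64(1.0)])
tin (array([ 0.44515145, -0.20001461,  0.08499377]), [np.float64(1.2), np.float64(1.2)])
onion (array([ 0.57328358, -0.12671208,  0.07883275]), [np.float64(2.3), np.float64(2.3)])
phone top L (array([ 0.75340937, -0.00262549,  0.16100708]), [np.float64(2.4), np.float64(2.4)])
phone top R (array([ 0.74956532, -0.06731255,  0.16673369]), [np.float64(1.9), np.float64(1.9)])
board corner fr (array([ 0.3629169 , -0.28852967,  0.02852031]), [np.float64(2.8), np.float64(2.8)]) br (array([ 0.61736067, -0.29067104,  0.0251085 ]), [np.float64(0.2), np.float64(0.2)])
box rim centre [array([0.49317038, 0.16326414, 0.05      ])] (array([0.49624455, 0.15701846, 0.08246709]), [np.float64(3.4), np.float64(3.4)])
lid top (array([0.56215366, 0.1388048 , 0.27702233]), [np.float64(2.9), np.float64(2.9)])
```

View pics/cs.png

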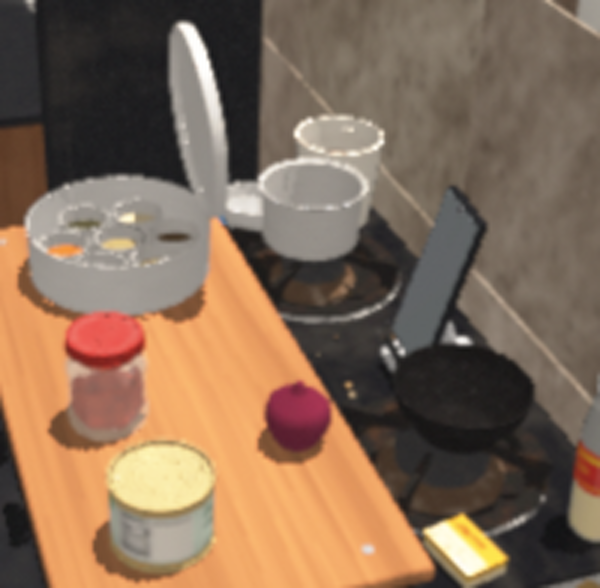

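View pics/ct.png

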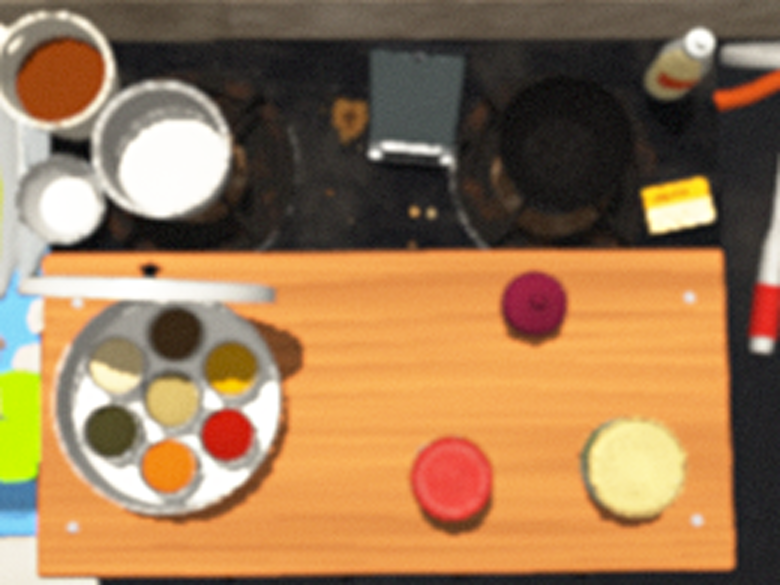

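The crops give cleaner edges: phone top corners at about (452,187) and (484,222) in the side crop, and (371,53) and (464,57) in the top crop. The lid is upright at the box's far side, with a clear gap behind it above the saucepan.

```bash
python3 - <<'E'
from h import *
s=get_calibration("side");t=get_calibration("top")
S=lambda x,y:ray(s,170+x/3-.33,105+y/3-.33)
T=lambda x,y:ray(t,110+x/3-.33,105+y/3-.33)
f=lambda n,r:print(n,np.round(r[0],3),r[1])
f("jarcap",tri(S(106,334),T(451,478)))
f("tin",tri(S(161,478),T(634,467)))
f("onion",tri(S(297,390),T(536,303)))
f("phoneL",tri(S(452,187),T(371,53)));f("phoneR",tri(S(484,222),T(464,57)))
f("phone bot R",tri(S(402,352),T(448,157)))
f("lid top",tri(S(181,25),T(148,290)))
print("lid ends (z~.175)",atz(t,110+22/3,105+284/3,.175),atz(t,110+275/3,105+294/3,.175))
print("knob",atz(t,110+150/3,105+270/3,.174))
f("saucepan rim",tri(S(314,180),T(163,150)))
# box rim circle at z=.085: left,right,bottom extents
for p in((56,400),(282,400),(172,515)): print("box",atz(t,110+p[0]/3,105+p[1]/3,.075))
o=get_obs();M=R.from_rotvec(o["orientation"]).as_matrix();print("tool y",M[:,1],"x",M[:,0])
E
```

```text
jarcap [ 0.44  -0.058  0.112] [np.float64(1.4), np.float64(1.4)]
tin [ 0.445 -0.2    0.084] [np.float64(1.4), np.float64(1.4)]
onion [ 0.573 -0.128  0.08 ] [np.float64(1.2), np.float64(1.2)]
phoneL [ 0.753 -0.002  0.165] [np.float64(4.0), np.float64(4.0)]
phoneR [ 0.749 -0.07   0.169] [np.float64(3.8), np.float64(3.8)]
phone bot R [ 0.695 -0.061  0.046] [np.float64(0.0), np.float64(0.0)]
lid top [0.561 0.14  0.279] [np.float64(3.8), np.float64(3.8)]
lid ends (z~.175) [0.57925914 0.24658432 0.175     ] [0.57069316 0.06797252 0.175     ]
knob [0.58863547 0.15677677 0.174     ]
saucepan rim [0.694 0.162 0.099] [np.float64(2.3), np.float64(2.3)]
box [0.4987341  0.24608943 0.075     ]
box [0.4969873  0.07115665 0.075     ]
box [0.40986204 0.15538933 0.075     ]
tool y [ 0.38091957  0.92460717 -0.00136624] x [-9.24608075e-01  3.80919806e-01 -9.02516907e-05]
```

Request:
jog_arm(
  plan=[
    [[1.5,-2.2,1.0],0],
    [[2.1,-2.6,1.0],0],
    [[2.1,-2.6,1.0],0],
    [[2.1,-2.6,1.0],0],
    [[2.1,-2.6,1.0],0],
    [[2.1,-2.6,1.0],0],
    [[2.1,-2.6,1.0],0],
    [[2.1,-2.6,0],0],
    [[2.1,-2.6,0],0],
    [[2.1,-2.6,0],0],
    [[2.1,-2.6,0],0],
    [[2.1,-2.6,0],0],
  ],
  hand=0,
)

```text
clock: 1.35
tcp_pos: [0.5037, 0.3149, 0.3737]
orientation: [-0.61, -3.082, 0.0]
contact_force: [0.4, -0.2, 0.8]
grip_width: 0.0
```

Request:
jog_arm(
  plan=[
    [[2.3,-2.6,0],0],
    [[2.3,-2.6,0],0],
    [[2.3,-2.6,0],0],
    [[2.3,-2.6,0],0],
    [[2.3,-2.6,0],0],
    [[2.3,-2.6,0],0],
    [[0,0,-1.5],0],
    [[0,0,-2.5],0],
    [[0,0,-2.5],0],
    [[0,0,-1.0],0],
    [[0,0,0],0],
  ],
)

```text
clock: 2.45
tcp_pos: [0.64, 0.1604, 0.297]
orientation: [-0.608, -3.079, 0.003]
contact_force: [-0.4, -1.2, 0.4]
grip_width: -0.0004
```

```bash
python3 - <<'E'
from h import *
print(get_obs()["tcp_pos"],get_obs()["joints"])
a=grab_frame("side")[:,:,::-1];b=grab_frame("wrist")[:,:,::-1]
A=crop(a,170,60,200,196,2);B=cv2.resize(b,(522,392))
cv2.imwrite("pics/m1.png",np.hstack([A[:392,:270],B]))
E
```

```text
[0.64004704 0.16041116 0.29701693] [-0.51233044  0.46567309  0.24129861  1.61171244 -0.12181267  1.08273407
  0.94240442]
```

View pics/m1.png

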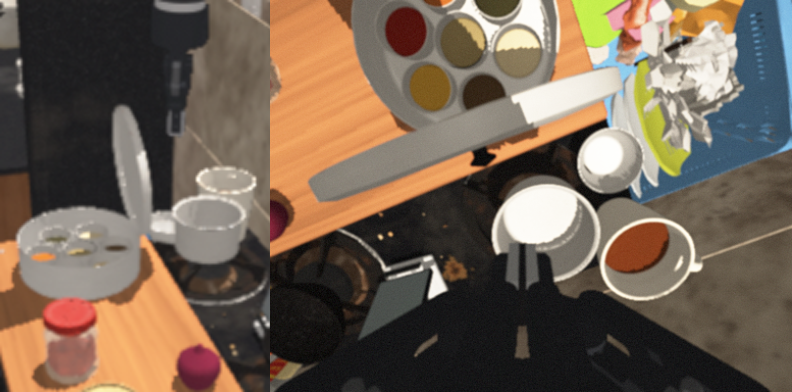

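The side view shows the fingertips just behind the lid's top edge with nothing in the way; the wrist view confirms it. Next, push toward the robot.

Request:
jog_arm(
  plan=[
    [[-1.5,0,0],0],
    [[-1.5,0,0],0],
    [[-1.5,0,0],0],
    [[-1.2,0,0],0],
    [[-1.0,0,0],0],
    [[-1.0,0,0],0],
    [[-1.0,0,0],0],
    [[-1.0,0,0],0],
    [[-1.0,0,0],0],
    [[-1.0,0,0],0],
    [[0,0,0],0],
    [[0,0,0],0],
  ],
)

```text
clock: 3.75
tcp_pos: [0.5242, 0.1602, 0.2991]
orientation: [0.61, 3.081, 0.0]
contact_force: [-0.4, -0.6, -0.2]
grip_width: 0.0002
```

Request:
jog_arm(
  plan=[
    [[-1.0,-1.0,1.0],-0.1],
    [[-1.5,-2.0,1.0],-0.12],
    [[-1.5,-3.0,0],-0.12],
    [[-1.5,-3.0,0],-0.12],
    [[-1.5,-3.0,0],-0.12],
    [[-1.5,-3.0,0],-0.12],
    [[0,-3.0,0],-0.12],
    [[0,-3.0,0],-0.12],
    [[0,0,0],-0.12],
    [[0,0,0],-0.12],
    [[0,0,0],0],
  ],
  hand=8.5,
)

```text
clock: 4.85
tcp_pos: [0.4396, -0.0503, 0.3191]
orientation: [2.223, 2.219, 0.001]
contact_force: [-0.2, -0.4, 0.5]
grip_width: 0.0848
```

```bash
python3 - <<'E'
from h import *
o=get_obs();M=R.from_rotvec(o["orientation"]).as_matrix();print(o["tcp_pos"],o["joints"],M[:,1],o["grip_width"])
a=grab_frame("side")[:,:,::-1];c=get_calibration("wrist");b=grab_frame("wrist")[:,:,::-1]
cv2.imwrite("pics/w2.png",b)
import pickle;pickle.dump(c,open("w2.pkl","wb"))
A=crop(a,170,60,200,196,2);B=cv2.resize(b,(522,392))
cv2.imwrite("pics/m2.png",np.hstack([A[:392,:270],B]))
E
```

```text
[ 0.43955127 -0.05030457  0.31910791] [-0.48339057  0.05747092  0.48201433  2.09084756 -0.03147242  0.99935612
  0.01291654] [ 9.99997695e-01 -2.03639074e-03  6.79845105e-04] 0.08482131473931825
```

View pics/m2.png

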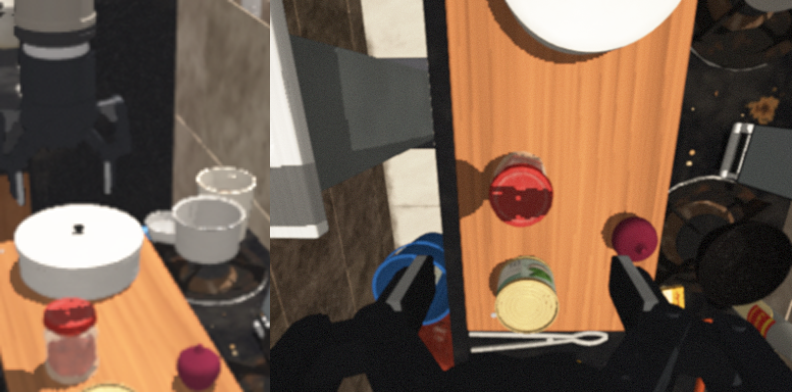

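The lid is shut on the box in both views, and the jar cap is at about (521,195) in the composite, i.e. wrist pixel (246,191).

```bash
python3 - <<'E'
from h import *
import pickle
c=pickle.load(open("w2.pkl","rb"));s=get_calibration("side");t=get_calibration("top")
print(atz(c,246.2,191,.109), tri(ray(c,246.2,191),ray(s,205,216),ray(t,260,264)))
print("box edge -y at z .087",atz(c,(590-270)*.981,51*.98,.087))
b=cv2.imread("pics/w2.png");cv2.imwrite("pics/j.png",crop(b,200,130,90,100,6))
E
```

```text
[ 0.43929424 -0.05885946  0.109     ] (array([ 0.43944044, -0.05776987,  0.11221329]), [np.float64(0.2), np.float64(1.5), np.float64(1.3)])
box edge -y at z .087 [0.50178511 0.07125839 0.087     ]
```

View pics/j.png

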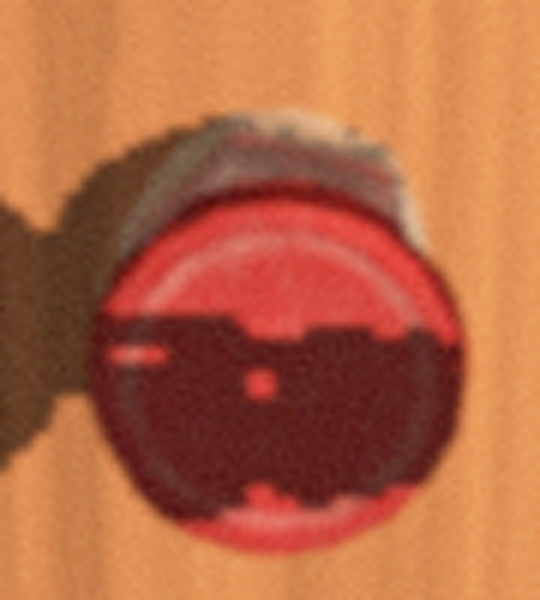

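The jar body shows a flat rear side sloping about -11°, so I turn the jaws by about -0.19 rad, then descend.

Request:
jog_arm(
  plan=[
    [[0,-0.8,-2.0],-0.1],
    [[0,0,-3.0],-0.09],
    [[0,0,-3.0],0],
    [[0,0,-3.0],0],
    [[0,0,-3.0],0],
    [[0,0,-2.5],0],
    [[0,0,-1.5],0],
    [[0,0,-0.7],0],
    [[0,0,0],0],
    [[0,0,0],0],
  ],
)

```text
clock: 5.95
tcp_pos: [0.4397, -0.0579, 0.1325]
orientation: [2.421, 2.001, 0.001]
contact_force: [-0.2, -0.1, 0.6]
grip_width: 0.0847
```

Request:
jog_arm(
  plan=[
    [[0,0,0],0],
    [[0,0,0],0],
    [[0,0,0],0],
    [[0,0,0],0],
    [[0,0,0],0],
    [[0,0,0],0],
    [[0,0,0],0],
    [[0,0,0],0],
  ],
  hand=4,
  grip_force=30,
)

```text
clock: 6.75
tcp_pos: [0.4396, -0.0578, 0.133]
orientation: [2.421, 2.001, 0.003]
contact_force: [-2.8, 0.5, 9.0]
grip_width: 0.0634
```

Request:
jog_arm(
  plan=[
    [[0,0,0],0],
    [[0,0,0],0],
    [[0,0,0],0],
    [[0,0,1.0],0],
    [[0,0,2.0],0],
    [[0,0,2.5],0],
    [[0,0,2.5],0],
    [[0,0,2.0],0],
    [[0,0,0],0],
  ],
)

```text
clock: 7.65
tcp_pos: [0.4404, -0.058, 0.2346]
orientation: [2.42, 1.999, 0.008]
contact_force: [0.0, 0.4, -2.0]
grip_width: 0.0631
```

```bash
python3 - <<'E'
from h import *
o=get_obs();print(o["tcp_pos"],o["grip_width"],o["contact_force"])
a=grab_frame("side")[:,:,::-1];cv2.imwrite("pics/s3.png",a)
x,y=proj(get_calibration("side"),o["tcp_pos"]).astype(int);print(x,y)
cv2.imwrite("pics/c3.png",crop(a,x-50,y-30,110,110,5))
E
```

```text
[ 0.44041583 -0.05798603  0.23459056] 0.06309670050365826 [ 0.04231196  0.41692171 -2.04342704]
202 169
```

View pics/c3.png

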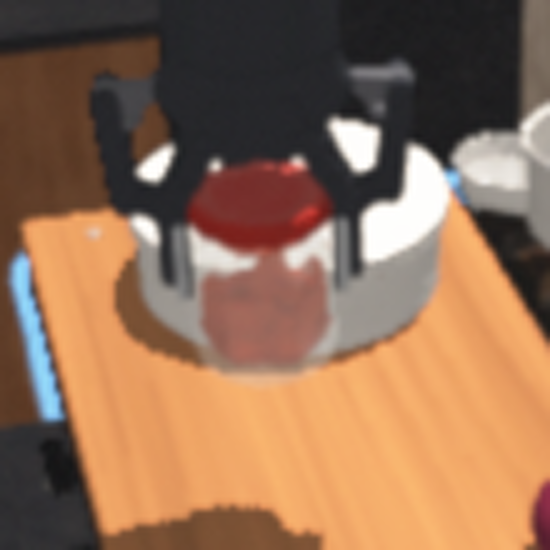

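The jar is held firmly by its body just below the cap, upright. Next I take it to the -y side of the fixed box, and lean it there by pushing its lower part against the shut lid's edge, pivoting in the pads.

Request:
jog_arm(
  plan=[
    [[1.0,1.5,0],0.1],
    [[1.2,2.0,0],0.09],
    [[1.2,2.0,0],0],
    [[1.2,1.5,0],0],
    [[1.1,1.0,-1.0],0],
    [[0,0.5,-2.0],0],
    [[0,0,-1.6],0],
    [[0,0,-1.0],0],
    [[0,0,0],0],
    [[0,0,0],0],
  ],
  grip_force=20,
)

```text
clock: 8.7
tcp_pos: [0.4962, 0.0268, 0.1759]
orientation: [2.222, 2.221, -0.001]
contact_force: [-0.1, 0.2, -2.8]
grip_width: 0.0628
```

Request:
jog_arm(
  plan=[
    [[0,0.4,0],0],
    [[0,0.4,0],0],
    [[0,0.4,0],0],
    [[0,0.4,0],0],
    [[0,0.2,0],0],
    [[0,0.2,0],0],
  ],
)

```text
clock: 9.3
tcp_pos: [0.4963, 0.0451, 0.1763]
orientation: [2.221, 2.219, -0.002]
contact_force: [-0.2, -10.5, 3.0]
grip_width: 0.0629
```

Request:
jog_arm(
  plan=[
    [[0,0.25,0],0],
    [[0,0.25,0],0],
    [[0,0.25,0],0],
    [[0,0.25,0],0],
    [[0,0.25,0],0],
    [[0,0.25,0],0],
    [[0,0,0],0],
    [[0,0,0],0],
  ],
)

```text
clock: 10.1
tcp_pos: [0.4969, 0.059, 0.1767]
orientation: [2.222, 2.216, -0.001]
contact_force: [-0.2, -9.7, 5.0]
grip_width: 0.0629
```

```bash
python3 - <<'E'
from h import *
o=get_obs();print(o["tcp_pos"],o["grip_width"],o["contact_force"])
a=grab_frame("side")[:,:,::-1]
w=grab_frame("wrist")[:,:,::-1]
x,y=proj(get_calibration("side"),o["tcp_pos"]).astype(int)
A=crop(a,x-45,y-25,100,120,4)
x,y=proj(get_calibration("wrist"),o["tcp_pos"]+[0,0,-.05]).astype(int);print(x,y)
B=cv2.resize(w,(400,300));B=np.vstack([B,np.zeros((180,400,3),np.uint8)])
cv2.imwrite("pics/c4.png",np.hstack([A,B]))
E
```

```text
[0.49687911 0.05903892 0.17673627] 0.06289150186348086 [-0.18480636 -9.72718886  4.99317287]
246 276
```

View pics/c4.png

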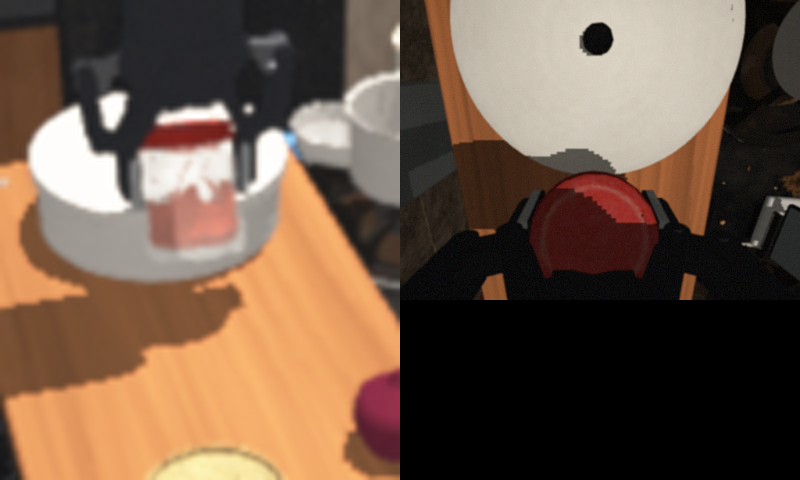

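The jar is turning in the pads as intended: its cap is nearly edge-on in the side view, leaning over the box rim. Next I grip harder, lift off, and carry it toward the phone with a quarter turn.

Request:
jog_arm(
  plan=[
    [[0,0,0],0],
    [[0,0,0],0],
    [[0,-0.8,0],0],
    [[0,-1.5,1.5],0],
    [[0,-1.5,3.0],0.12],
    [[0,-1.5,2.0],0.12],
    [[1.0,-1.5,2.0],0.12],
    [[1.0,-1.0,0.5],0.12],
    [[1.0,-1.0,0],0.12],
    [[1.0,0,0],0.12],
    [[1.0,0,0],0.12],
    [[1.0,0,0],0.12],
  ],
  grip_force=60,
)

```text
clock: 11.4
tcp_pos: [0.5562, -0.0256, 0.2657]
orientation: [-0.937, -2.998, -0.001]
contact_force: [0.4, -0.5, -2.6]
grip_width: 0.0619
```

Request:
jog_arm(
  plan=[
    [[1.0,0,0],0.12],
    [[1.0,0,0],0.12],
    [[1.0,0,0],0.12],
    [[1.0,0,0],0.12],
    [[0.5,0,0],0.07],
    [[0,0,0],0],
    [[0,0,0],0],
  ],
)

```text
clock: 12.1
tcp_pos: [0.6007, -0.0257, 0.2656]
orientation: [-0.098, -3.139, -0.001]
contact_force: [-0.5, 0.1, -2.5]
grip_width: 0.0619
```

```bash
python3 - <<'E'
from h import *
o=get_obs();M=R.from_rotvec(o["orientation"]).as_matrix();print(o["tcp_pos"],o["grip_width"],o["contact_force"],M[:,1])
a=grab_frame("side")[:,:,::-1];cv2.imwrite("pics/s5.png",a)
x,y=proj(get_calibration("side"),o["tcp_pos"]).astype(int);print(x-60,y-40)
cv2.imwrite("pics/c5.png",crop(a,x-60,y-40,150,120,5))
t=grab_frame("top")[:,:,::-1];cv2.imwrite("pics/t5.png",t)
w=grab_frame("wrist")[:,:,::-1];cv2.imwrite("pics/w5.png",w)
E
```

```text
[ 0.6007181  -0.02574851  0.26561855] 0.061873908059050096 [-0.46548783  0.0755038  -2.53965801] [6.26720577e-02 9.98034130e-01 2.98536964e-04]
207 101
```

View pics/c5.png

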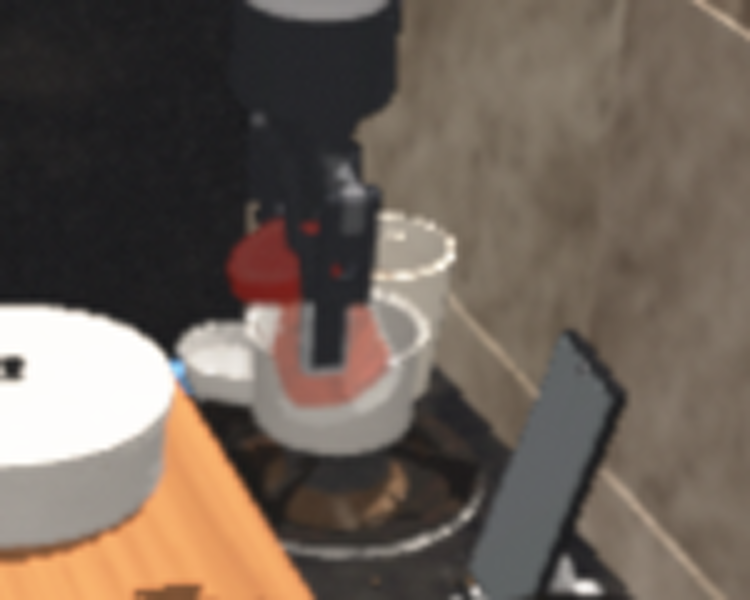

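The jar leans with its cap toward the robot and its base toward the phone, with the cap's left edge at (228,270) and the base at about (290,400) to (388,360). Next I overlay the jar model at candidate tilts to measure the angle.

```bash
cat >> h.py <<'E'
def jar(g,th,psi,h):
    """g grip point; returns rings: cap top, cap bottom, base"""
    d=np.array([-np.cos(psi),-np.sin(psi),0]);z=np.sin(th)*d+np.cos(th)*np.array([0,0,1]);e1=np.cross(z,[0,0,1.]);e1/=np.linalg.norm(e1);e2=np.cross(z,e1)
    a=np.linspace(0,2*np.pi,60);o=g-h*z
    ring=lambda s,r:[o+s*z+r*(np.cos(q)*e1+np.sin(q)*e2) for q in a]
    return o+.041*z,z,[ring(.082,.031),ring(.071,.031),ring(0,.030)]
E
python3 - <<'E'
from h import *
s=get_calibration("side");w=get_calibration("wrist")
g=np.array([.6007,-.0257,.2656-.052])
a=cv2.imread("pics/s5.png");wi=cv2.imread("pics/w5.png")
tiles=[]
for th in(28,33,38):
    im=crop(a,240,130,65,70,6)
    for r in jar(g,np.radians(th),-.06,.0545)[2]:
        p=np.array([(proj(s,q)-[240,130]+.5)*6-.5 for q in r]).astype(int)
        cv2.polylines(im,[p],True,(0,255,0),1)
    tiles.append(im[:, :266])
im=np.hstack(tiles)[:, :800]
cv2.imwrite("pics/o5.png",im);print(im.shape)
E
```

```text
(420, 798, 3)
```

View pics/o5.png

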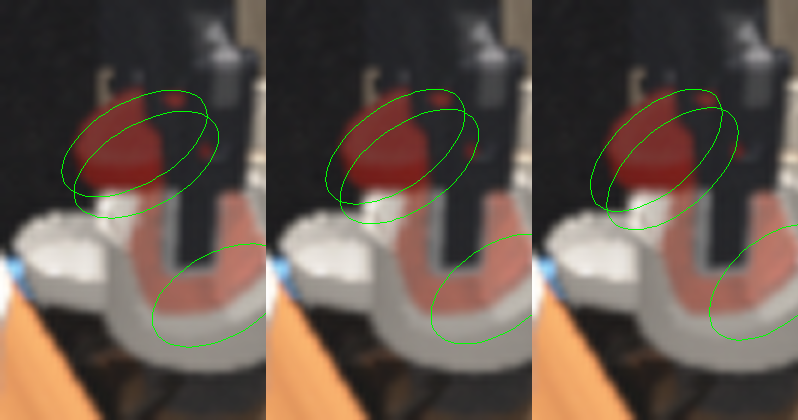

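```bash
cat > fit.py <<'E'
from h import *
from scipy.optimize import minimize
def fit(o,S,W=None,psi=-.06,xmax=265,dbg=None):
    s=get_calibration("side");hsv=cv2.cvtColor(S,cv2.COLOR_BGR2HSV)
    red=(((hsv[:,:,0]<8)|(hsv[:,:,0]>172))&(hsv[:,:,1]>165)).astype(np.uint8)
    x0,y0=proj(s,o["tcp_pos"]).astype(int);box=np.zeros_like(red);box[y0-5:y0+45,x0-35:xmax]=1
    red*=box;n,l,st,_=cv2.connectedComponentsWithStats(red);k=1+np.argmax(st[1:,4]);red=(l==k).astype(np.uint8);print("cap px",st[k])
    F=4
    big=cv2.resize(red,None,fx=F,fy=F,interpolation=cv2.INTER_LINEAR);bb=cv2.resize(box,None,fx=F,fy=F)
    def cost(p):
        th,h,dz=p;g=o["tcp_pos"]+[0,0,-.054+dz]
        m=np.zeros_like(big);pts=np.array([proj(s,q) for r in jar(g,th,psi,h)[2][:2] for q in r])
        cv2.fillConvexPoly(m,cv2.convexHull(np.round((pts+.5)*F-.5).astype(np.int32)),1);m*=bb
        return 1-(m&big).sum()/max(1,(m|big).sum())
    return cost
E
python3 - <<'E'
from fit import *
S=cv2.imread("pics/s5.png");o=get_obs()
for xm in(262,265):
    c=fit(o,S,xmax=xm)
    r=sorted((c((np.radians(t),h,0)),t,h) for t in range(8,46,2) for h in np.arange(.044,.068,.002))
    print(r[:6]); print([min((q[0],q[2]) for q in r if q[1]==t) for t in range(10,40,4)])
E
```

```text
cap px [253 155   9   6  35]
[(np.float64(0.7008356545961003), 8, np.float64(0.06000000000000001)), (np.float64(0.7008498583569405), 8, np.float64(0.06200000000000001)), (np.float64(0.7030905077262692), 8, np.float64(0.05800000000000001)), (np.float64(0.7045579352004393), 8, np.float64(0.05600000000000001)), (np.float64(0.7075991189427313), 10, np.float64(0.06200000000000001)), (np.float64(0.7076487252124646), 8, np.float64(0.06400000000000002))]
[(np.float64(0.7075991189427313), np.float64(0.06200000000000001)), (np.float64(0.7278318810866222), np.float64(0.06200000000000001)), (np.float64(0.74503150751333), np.float64(0.06200000000000001)), (np.float64(0.7601289134438306), np.float64(0.06200000000000001)), (np.float64(0.771782397169394), np.float64(0.06200000000000001)), (np.float64(0.7858347386172007), np.float64(0.06200000000000001)), (np.float64(0.7949412827461608), np.float64(0.06600000000000002)), (np.float64(0.8040117007939824), np.float64(0.06400000000000002))]
cap px [253 155  12   7  48]
[(np.float64(0.7146153846153847), 8, np.float64(0.06000000000000001)), (np.float64(0.7
[... 168 characters left out ...]
64(0.05600000000000001)), (np.float64(0.7195643718397511), 8, np.float64(0.06400000000000002)), (np.float64(0.7204709456893277), 10, np.float64(0.06200000000000001))]
[(np.float64(0.7204709456893277), np.float64(0.06200000000000001)), (np.float64(0.7363896848137537), np.float64(0.06200000000000001)), (np.float64(0.7507671326287078), np.float64(0.06200000000000001)), (np.float64(0.763307666555072), np.float64(0.06400000000000002)), (np.float64(0.7734841344643418), np.float64(0.06200000000000001)), (np.float64(0.785025706940874), np.float64(0.06600000000000002)), (np.float64(0.793481667188969), np.float64(0.06600000000000002)), (np.float64(0.8018229932372831), np.float64(0.06400000000000002))]
```

```bash
sed -i 's/^    red=((.*/    f=S.astype(int);red=((f[:,:,2]-f[:,:,1]>35)\&(hsv[:,:,1]>130)).astype(np.uint8)/' fit.py
python3 - <<'E'
from fit import *
S=cv2.imread("pics/s5.png");o=get_obs()
p=S[142:164:2,250:268:2].astype(int)
for y in range(142,166,3): print(y,[tuple(int(v) for v in S[y,x,::-1]) for x in range(251,270,3)])
c=fit(o,S,xmax=265)
r=sorted((c((np.radians(t),h,0)),t,h) for t in range(8,46,2) for h in np.arange(.044,.068,.002))
print([tuple(np.round(q,3)) for q in r[:5]]); print([np.round(min((q[0],q[2]) for q in r if q[1]==t),3) for t in range(10,40,4)])
E
```

```text
142 [(31, 30, 31), (33, 32, 34), (97, 87, 78), (36, 37, 40), (56, 55, 59), (38, 39, 42), (37, 38, 40)]
145 [(34, 34, 35), (33, 32, 32), (97, 86, 75), (78, 42, 42), (92, 47, 46), (44, 40, 43), (78, 40, 40)]
148 [(30, 30, 31), (38, 33, 33), (117, 53, 49), (120, 50, 46), (100, 44, 43), (40, 41, 44), (48, 39, 42)]
151 [(31, 30, 31), (114, 47, 44), (121, 51, 46), (118, 49, 45), (117, 46, 43), (54, 38, 40), (40, 40, 43)]
154 [(39, 31, 32), (118, 50, 46), (118, 49, 46), (119, 47, 43), (119, 48, 45), (95, 43, 42), (40, 40, 43)]
157 [(33, 31, 32), (110, 34, 29), (118, 43, 39), (120, 44, 40), (121, 41, 37), (101, 36, 33), (37, 38, 41)]
160 [(29, 29, 30), (68, 31, 30), (114, 37, 32), (119, 38, 33), (120, 35, 29), (108, 43, 38), (40, 41, 43)]
163 [(29, 30, 31), (34, 33, 35), (219, 209, 202), (198, 191, 183), (171, 127, 116), (145, 99, 90), (101, 101, 102)]
cap px [252 145  13  18 164]
[(np.float64(0.126), np.float64(8.0), np.float64(0.05)), (np.float64(0.131), np.float64(10.0), np.float64(0.05)), (np.float64(0.146), np.float64(8.0), np.float64(0.052)), (np.float64(0.153), np.float64(10.0), np.float64(0.048)), (np.float64(0.154), np.float64(12.0), np.float64(0.05))]
[array([0.131, 0.05 ]), array([0.183, 0.05 ]), array([0.245, 0.05 ]), array([0.296, 0.05 ]), array([0.339, 0.05 ]), array([0.38, 0.05]), array([0.407, 0.05 ]), array([0.437, 0.05 ])]
```

```bash
cat > fit2.py <<'E'
from h import *
from scipy.optimize import differential_evolution
def redm(S):
    f=S.astype(int);hsv=cv2.cvtColor(S,cv2.COLOR_BGR2HSV)
    return ((f[:,:,2]-f[:,:,1]>35)&(hsv[:,:,1]>130)).astype(np.uint8)
def big(m): n,l,st,c=cv2.connectedComponentsWithStats(m);k=1+np.argmax(st[1:,4]);return (l==k).astype(np.uint8),st[k]
def run(tcp,S,W,psi=-.06,ws=1.,bounds=((0,.9),(.04,.07),(-.02,.02))):
    views=[]
    s=get_calibration("side");w=get_calibration("wrist")
    x0,y0=proj(s,tcp).astype(int);R1=np.zeros(S.shape[:2],np.uint8);R1[y0-5:y0+45,x0-35:x0-1]=1
    m,st=big(redm(S)*R1);print("side cap",st);views.append((s,m,R1,ws))
    if W is not None:
        wx,wy=proj(w,tcp-[0,0,.04]).astype(int);B=np.zeros(W.shape[:2],np.uint8);B[max(0,wy-140):wy+100,wx-120:wx+120]=1
        m,st=big(redm(W)*B);dark=(W.max(2)<62).astype(np.uint8);vis=B*(1-dark*(1-m));print("wrist cap",st);views.append((w,m,vis,1.))
    F=3
    V=[(c,(cv2.resize(m.astype(np.float32),None,fx=F,fy=F)>.5).astype(np.uint8),cv2.resize(v,None,fx=F,fy=F,interpolation=cv2.INTER_NEAREST),k) for c,m,v,k in views]
    def parts(p):
        th,h,dx=p;d=np.array([-np.cos(psi),-np.sin(psi),0]);z=np.sin(th)*d+np.cos(th)*np.array([0,0,1.]);e=np.cos(th)*d-np.sin(th)*np.array([0,0,1.])
        g=tcp-[0,0,.052]+dx*e;res=[];J=jar(g,th,psi,h)
        for c,m,v,k in V:
            pts=np.array([proj(c,q) for r in J[2][:2] for q in r[::3]]);mm=np.zeros_like(m)
            cv2.fillConvexPoly(mm,cv2.convexHull(np.round((pts+.5)*F-.5).astype(np.int32)),1);mm*=v
            res.append(1-(mm&m).sum()/max(1,(mm|m).sum()))
        return res,J
    f=lambda p:sum(k*a for a,(_,_,_,k) in zip(parts(p)[0],V))
    r=differential_evolution(f,bounds,seed=1,popsize=12,maxiter=40,polish=False)
    q,J=parts(r.x);print("tilt deg %.1f h %.4f dx %.4f"%(np.degrees(r.x[0]),*r.x[1:]),"cost",np.round(q,3),"middle",J[0].round(4))
    for t in range(0,50,5):
        rr=min(((f((np.radians(t),h,dx)),h,dx) for h in np.arange(.044,.066,.003) for dx in np.arange(-.012,.013,.004)));print(t,np.round(rr,3),end="; ")
    print();return r.x,J
E
python3 - <<'E'
from fit2 import *
run(get_obs()["tcp_pos"],cv2.imread("pics/s5.png"),cv2.imread("pics/w5.png"))
E
```

```text
side cap [252 145  14  18 175]
wrist cap [  166   220   165   136 16952]
tilt deg 8.6 h 0.0521 dx 0.0001 cost [0.132 0.026] middle [ 0.6022 -0.0259  0.2028]
0 [ 2.     0.044 -0.012]; 5 [0.21  0.053 0.   ]; 10 [0.182 0.053 0.   ]; 15 [ 0.206  0.05  -0.004]; 20 [ 0.179  0.05  -0.004]; 25 [ 0.219  0.05  -0.008]; 30 [ 0.236  0.05  -0.008]; 35 [ 0.257  0.05  -0.012]; 40 [ 0.297  0.05  -0.012]; 45 [ 0.357  0.05  -0.012]; h.py:22: RuntimeWarning: invalid value encountered in divide
  d=np.array([-np.cos(psi),-np.sin(psi),0]);z=np.sin(th)*d+np.cos(th)*np.array([0,0,1]);e1=np.cross(z,[0,0,1.]);e1/=np.linalg.norm(e1);e2=np.cross(z,e1)
fit2.py:22: RuntimeWarning: invalid value encountered in cast
  cv2.fillConvexPoly(mm,cv2.convexHull(np.round((pts+.5)*F-.5).astype(np.int32)),1);mm*=v
```

The fit is ambiguous because the finger hides much of the jar. I'll carry it back beside the box, leaning away from the side camera, where the tilt shows unobstructed and can be corrected.

Request:
jog_arm(
  plan=[
    [[-1.0,0,0],-0.13],
    [[-1.0,0,0],-0.13],
    [[-1.0,0,0],-0.13],
    [[-1.0,0,0],-0.13],
    [[-1.0,0,0],-0.13],
    [[-1.0,0.5,0],-0.13],
    [[-1.0,0.5,0],-0.13],
    [[-1.0,0.5,0],-0.13],
    [[-1.0,0.5,-1.0],-0.13],
    [[-1.0,0.5,-1.0],-0.13],
    [[-0.4,0.5,-1.0],-0.13],
    [[0,0,0],-0.08],
  ],
)

```text
clock: 13.45
tcp_pos: [0.4955, 0.005, 0.2349]
orientation: [-2.225, -2.215, 0.002]
contact_force: [0.4, 1.1, -2.5]
grip_width: 0.0618
```

Request:
jog_arm(
  plan=[
    [[0,0,0],0],
    [[0,0,0],0],
  ],
)

```text
clock: 13.65
tcp_pos: [0.4972, 0.0042, 0.2362]
orientation: [2.219, 2.223, 0.001]
contact_force: [-1.6, -0.1, -2.5]
grip_width: 0.0619
```

```bash
python3 - <<'E' 2>/dev/null
from fit2 import *
o=get_obs();M=R.from_rotvec(o["orientation"]).as_matrix();print(o["tcp_pos"],M[:,1])
S=grab_frame("side")[:,:,::-1].copy();W=grab_frame("wrist")[:,:,::-1].copy();cv2.imwrite("pics/s6.png",S);cv2.imwrite("pics/w6.png",W)
s=get_calibration("side");x0,y0=proj(s,o["tcp_pos"]).astype(int)
m=redm(S);m2=np.zeros_like(m);m2[y0-5:y0+40,x0-25:x0+25]=m[y0-5:y0+40,x0-25:x0+25]
B,st=big(m2);print(st)
print("\n".join("".join(".#"[v] for v in r) for r in B[st[1]-1:st[1]+st[3]+1,st[0]-1:st[0]+st[2]+1]))
yaw=np.arctan2(M[1,1],M[0,1])+np.pi/2
for t in(10,15,20,25,30,35,40):
    P=[np.array([proj(s,q) for q in r]) for r in jar(o["tcp_pos"]-[0,0,.052],np.radians(t),yaw-np.pi,.053)[2]]
    c=np.vstack(P[:2]);print(t,"cap x",c.min(0).round(1),c.max(0).round(1),"base",P[2].min(0).round(1),P[2].max(0).round(1))
E
```

```text
[0.4972365  0.00419788 0.23621864] [9.99997796e-01 1.99022053e-03 6.68928401e-04]
[210 157  25   9 166]
...........................
...............######......
......##################...
.....####################..
.....####################..
...#######################.
..########################.
..########################.
.###################.......
..############.............
...........................
10 cap x [207.3 157.5] [233.9 170.1] base [210.3 189.1] [235.  198.4]
15 cap x [207.1 158.2] [233.7 168.9] base [210.7 190.5] [235.5 198.1]
20 cap x [206.9 158.8] [233.5 167.9] base [211.1 191.8] [236.  197.6]
25 cap x [206.7 159.3] [233.3 167.3] base [211.6 192.7] [236.4 197.2]
30 cap x [206.6 159.1] [233.1 167.3] base [212.  193.1] [236.9 196.9]
35 cap x [206.4 158.4] [232.9 168. ] base [212.4 192.8] [237.3 197. ]
40 cap x [206.3 157.7] [232.7 169. ] base [212.7 191.9] [237.7 197.4]
```

```bash
sed -i 's/x0-35:x0-1\]/x0-lo:x0+hi]/; s/def run(tcp,S,W,psi=-.06/def run(tcp,S,W,psi=-.06,lo=35,hi=-1/; s/F=3/F=6/' fit2.py
python3 - <<'E' 2>/dev/null
from fit2 import *
o=get_obs();p=-np.pi/2
S=cv2.imread("pics/s6.png");W=cv2.imread("pics/w6.png")
run(o["tcp_pos"],S,W,psi=p,lo=25,hi=25,ws=1)
s=get_calibration("side")
# body columns below the cap: print colours down the middle & edges
for y in range(164,204,2): print(y,[tuple(int(v) for v in S[y,x,::-1]) for x in (212,218,224,230,236)])
E
```

```text
side cap [210 157  25   9 166]
wrist cap [  126   150   240   206 32243]
tilt deg 20.9 h 0.0484 dx 0.0028 cost [0.229 0.454] middle [0.4974 0.004  0.1763]
0 [ 2.     0.044 -0.012]; 5 [0.967 0.05  0.008]; 10 [0.899 0.05  0.004]; 15 [0.81  0.047 0.004]; 20 [ 0.696  0.047 -0.004]; 25 [0.765 0.05  0.   ]; 30 [ 0.784  0.05  -0.008]; 35 [ 0.694  0.05  -0.008]; 40 [ 0.791  0.05  -0.004]; 45 [ 0.88   0.053 -0.008]; 
164 [(120, 35, 29), (127, 36, 31), (126, 44, 38), (148, 83, 76), (61, 61, 62)]
166 [(172, 144, 137), (170, 123, 114), (198, 151, 140), (220, 205, 195), (93, 92, 92)]
168 [(226, 219, 210), (237, 229, 223), (241, 235, 230), (242, 239, 233), (93, 93, 93)]
170 [(229, 223, 217), (244, 240, 235), (245, 242, 237), (242, 239, 234), (95, 94, 94)]
172 [(223, 219, 211), (248, 244, 239), (248, 245, 241), (241, 238, 233), (97, 96, 96)]
174 [(212, 199, 191), (246, 242, 236), (244, 240, 234), (225, 214, 204), (96, 95, 95)]
176 [(226, 222, 216), (235, 224, 218), (227, 210, 199), (183, 139, 128), (101, 100, 100)]
178 [(234, 230, 223), (202, 162, 151), (201, 159, 149), (181, 130, 118), (218, 212, 
[... 381 characters left out ...]
07), (161, 107, 95), (218, 138, 120), (229, 145, 126), (193, 185, 178)]
190 [(173, 137, 127), (158, 107, 95), (197, 135, 121), (193, 138, 125), (187, 182, 175)]
192 [(232, 224, 217), (156, 113, 103), (194, 151, 139), (197, 176, 166), (183, 178, 171)]
194 [(183, 178, 170), (172, 165, 159), (203, 197, 189), (196, 191, 184), (157, 151, 146)]
196 [(164, 159, 152), (167, 162, 156), (183, 177, 170), (157, 151, 144), (152, 147, 142)]
198 [(160, 154, 148), (158, 152, 146), (155, 150, 144), (153, 148, 142), (158, 152, 145)]
200 [(161, 156, 150), (157, 152, 146), (154, 149, 142), (153, 148, 142), (181, 146, 124)]
202 [(163, 158, 151), (158, 152, 146), (155, 150, 143), (154, 149, 142), (236, 163, 102)]
```

The best joint estimate is about 20°, so it needs roughly 15° more. I push again with a light grip, about 9 mm further.

Request:
jog_arm(
  plan=[
    [[0,0,-1.5],0],
    [[0,1.0,-2.0],0],
    [[0,1.5,-2.0],0],
    [[0,1.5,-0.5],0],
    [[0,0.5,0],0],
    [[0,0,0],0],
  ],
)

```text
clock: 14.35
tcp_pos: [0.4977, 0.0501, 0.1766]
orientation: [2.219, 2.223, 0.002]
contact_force: [-0.4, -0.4, -2.4]
grip_width: 0.0621
```

Request:
jog_arm(
  plan=[
    [[0,0.3,0],0],
    [[0,0.3,0],0],
    [[0,0.25,0],0],
    [[0,0.25,0],0],
    [[0,0.25,0],0],
    [[0,0.25,0],0],
    [[0,0.25,0],0],
    [[0,0.15,0],0],
    [[0,0,0],0],
  ],
  grip_force=20,
)

```text
clock: 15.25
tcp_pos: [0.4978, 0.064, 0.1773]
orientation: [2.223, 2.214, -0.004]
contact_force: [-2.6, -13.7, 14.5]
grip_width: 0.062
```

```bash
sed -i 's/(hsv\[:,:,1\]>130)/(hsv[:,:,1]>130)\&(f[:,:,1]-f[:,:,0]<22)/' fit2.py
python3 - <<'E' 2>/dev/null
from fit2 import *
o=get_obs();p=-np.pi/2;print(o["tcp_pos"],o["contact_force"],o["moment"])
S=grab_frame("side")[:,:,::-1].copy();W=grab_frame("wrist")[:,:,::-1].copy();cv2.imwrite("pics/s7.png",S);cv2.imwrite("pics/w7.png",W)
run(o["tcp_pos"],S,W,psi=p,lo=25,hi=25,ws=1)
E
```

```text
[0.49778082 0.0640322  0.17731405] [ -2.6117776  -13.74701262  14.502546  ] [-3.39295983  0.76749858  0.13977471]
side cap [206 170  21   5  55]
wrist cap [  167   214   164   141 16903]
tilt deg 29.3 h 0.0505 dx -0.0053 cost [0.515 0.051] middle [0.4978 0.0548 0.1196]
0 [ 2.     0.044 -0.012]; 5 [0.863 0.044 0.008]; 10 [0.833 0.047 0.004]; 15 [0.817 0.05  0.   ]; 20 [0.756 0.047 0.   ]; 25 [ 0.668  0.047 -0.004]; 30 [ 0.605  0.05  -0.004]; 35 [ 0.697  0.05  -0.008]; 40 [ 0.775  0.047 -0.012]; 45 [ 0.814  0.053 -0.012];
```

Request:
jog_arm(
  plan=[
    [[0,0.2,0],0],
    [[0,0.2,0],0],
    [[0,0.2,0],0],
    [[0,0,0],0],
    [[0,0,0],0],
  ],
)

```text
clock: 15.85
tcp_pos: [0.4982, 0.0715, 0.1776]
orientation: [2.223, 2.215, -0.001]
contact_force: [-2.7, -11.0, 15.0]
grip_width: 0.0619
```

```bash
python3 - <<'E' 2>/dev/null
from fit2 import *
o=get_obs();p=-np.pi/2;print(o["tcp_pos"],o["contact_force"],o["moment"])
S=grab_frame("side")[:,:,::-1].copy();W=grab_frame("wrist")[:,:,::-1].copy();cv2.imwrite("pics/s8.png",S);cv2.imwrite("pics/w8.png",W)
run(o["tcp_pos"],S,W,psi=p,lo=25,hi=25,ws=1)
E
```

```text
[0.49816828 0.07145887 0.17761151] [ -2.68219671 -11.00438523  14.9584488 ] [-2.6233902   0.76823568  0.05811641]
side cap [206 167  20   5  52]
wrist cap [  168   205   162   150 17508]
tilt deg 29.0 h 0.0469 dx -0.0028 cost [0.535 0.057] middle [0.4982 0.0661 0.1218]
0 [ 2.     0.044 -0.012]; 5 [0.881 0.05  0.008]; 10 [0.852 0.044 0.008]; 15 [0.81  0.05  0.004]; 20 [0.787 0.047 0.004]; 25 [0.691 0.047 0.   ]; 30 [ 0.624  0.047 -0.004]; 35 [ 0.729  0.05  -0.004]; 40 [ 0.793  0.047 -0.008]; 45 [ 0.824  0.053 -0.008];
```

Request:
jog_arm(
  plan=[
    [[0,0,0],0],
    [[0,0,0],0],
    [[0,-0.8,0.5],0],
    [[0,-1.5,1.5],0],
    [[0,-1.5,3.0],0.12],
    [[0,-1.5,2.0],0.12],
    [[1.0,-1.5,2.0],0.12],
    [[1.0,-1.5,0],0.12],
    [[1.0,-1.5,0],0.12],
    [[1.0,-0.5,0],0.12],
    [[1.0,0,0],0.12],
    [[1.0,0,0],0.12],
  ],
  grip_force=60,
)

```text
clock: 17.15
tcp_pos: [0.5572, -0.0281, 0.2658]
orientation: [-0.938, -2.998, -0.0]
contact_force: [0.4, -0.1, -2.9]
grip_width: 0.062
```

Request:
jog_arm(
  plan=[
    [[1.0,0,0],0.12],
    [[1.0,0,0],0.12],
    [[1.0,0,0],0.12],
    [[1.0,0,0],0.12],
    [[0.5,0,0],0.07],
    [[0,0,0],0],
    [[0,0,0],0],
  ],
)

```text
clock: 17.85
tcp_pos: [0.6017, -0.0279, 0.2657]
orientation: [-0.099, -3.139, -0.0]
contact_force: [-0.8, -0.6, -3.6]
grip_width: 0.0618
```

```bash
python3 - <<'E' 2>/dev/null
from fit2 import *
o=get_obs();M=R.from_rotvec(o["orientation"]).as_matrix();print(o["tcp_pos"],M[:,1])
S=grab_frame("side")[:,:,::-1].copy();W=grab_frame("wrist")[:,:,::-1].copy();cv2.imwrite("pics/s9.png",S);cv2.imwrite("pics/w9.png",W)
run(o["tcp_pos"],S,W,ws=1);run(o["tcp_pos"],S,W,ws=.3)
print("old");run(np.array([.6007,-.0257,.2656]),cv2.imread("pics/s5.png"),None)
x,y=proj(get_calibration("side"),o["tcp_pos"]).astype(int);print(x-45,y-10)
c=crop(S,x-45,y-10,70,70,8);s=get_calibration("side")
d=crop(W,0,0,512,384,.46)
cv2.imwrite("pics/c9.png",np.hstack([c[:,:],np.vstack([d,np.zeros((560-d.shape[0],d.shape[1],3),np.uint8)])]))
E
```

```text
[ 0.60168985 -0.02794321  0.26566921] [6.29429103e-02 9.98017120e-01 1.38416046e-04]
side cap [252 146  15  19 215]
wrist cap [  167   207   164   147 18948]
tilt deg 25.0 h 0.0525 dx -0.0019 cost [0.118 0.039] middle [ 0.6083 -0.0283  0.204 ]
0 [ 2.     0.044 -0.012]; 5 [0.267 0.056 0.008]; 10 [0.207 0.056 0.004]; 15 [0.202 0.053 0.004]; 20 [0.176 0.053 0.   ]; 25 [0.192 0.053 0.   ]; 30 [ 0.177  0.053 -0.004]; 35 [ 0.201  0.053 -0.004]; 40 [ 0.211  0.05  -0.008]; 45 [ 0.26   0.05  -0.008]; 
side cap [252 146  15  19 215]
wrist cap [  167   207   164   147 18948]
tilt deg 29.2 h 0.0517 dx -0.0033 cost [0.131 0.032] middle [ 0.6098 -0.0284  0.2059]
0 [ 1.3    0.044 -0.012]; 5 [0.129 0.053 0.008]; 10 [0.108 0.056 0.004]; 15 [0.094 0.053 0.004]; 20 [0.086 0.053 0.   ]; 25 [0.087 0.053 0.   ]; 30 [ 0.08   0.053 -0.004]; 35 [ 0.086  0.053 -0.004]; 40 [ 0.083  0.05  -0.008]; 45 [ 0.102  0.053 -0.008]; 
old
side cap [252 145  14  18 175]
tilt deg 6.4 h 0.0523 dx 0.0015 cost [0.135] middle [ 0.6004 -0.0257  0.2022]
0 [ 1.     0.044 -0.012]; 5 [0.163 0.053 0.004]; 10 [0.152 0.053 0.   ]; 15 [ 0.16   0.05  -0.004]; 20 [ 0.157  0.05  -0.004]; 25 [ 0.193  0.05  -0.008]; 30 [ 0.205  0.05  -0.008]; 35 [ 0.233  0.05  -0.012]; 40 [ 0.264  0.05  -0.012]; 45 [ 0.309  0.05  -0.012]; 
223 132
```

The cap fit alone is degenerate from this distance. I bring the jar close to the side camera at its height for a clean profile view.

Request:
jog_arm(
  plan=[
    [[-1.5,-2.2,3],0],
    [[-1.5,-2.2,3],0],
    [[-1.5,-2.2,3],0],
    [[-1.5,-2.2,3],0],
    [[-1.5,-2.2,3],0],
    [[-1.5,-2.2,3],0],
    [[-1.5,-2.2,3],0],
    [[-1.5,-2.2,3],0],
    [[-1.5,-2.2,3],-0.05],
    [[-1.5,-2.2,3],-0.05],
    [[-1.5,-2.2,3],-0.05],
    [[-1.5,-2.2,2.5],0],
  ],
)

```text
clock: 19.15
tcp_pos: [0.4208, -0.2926, 0.6227]
orientation: [0.334, 3.122, 0.0]
contact_force: [0.9, -0.9, -2.0]
grip_width: 0.0617
```

Request:
jog_arm(
  plan=[
    [[0,0,0],0],
    [[0,0,0],0],
    [[0,0,0],0],
  ],
)

```text
clock: 19.45
tcp_pos: [0.4225, -0.2907, 0.6197]
orientation: [-0.328, -3.123, -0.002]
contact_force: [0.1, -0.1, -2.7]
grip_width: 0.0614
```

```bash
python3 - <<'E' 2>/dev/null
from fit2 import *
o=get_obs();M=R.from_rotvec(o["orientation"]).as_matrix();print(o["tcp_pos"],M[:,1],M[:,2],o["joints"].round(2))
S=grab_frame("side")[:,:,::-1].copy();cv2.imwrite("pics/s10.png",S)
s=get_calibration("side");psi=np.arctan2(M[1,1],M[0,1])-np.pi/2
x,y=proj(s,o["tcp_pos"]-[0,0,.05]).astype(int);print(x,y)
X,Y=max(0,x-55),max(0,y-50);c=crop(S,X,Y,110,100,7);e=c.copy()
for th,col in((20,(255,0,0)),(35,(0,255,0))):
  for r in jar(o["tcp_pos"]-[0,0,.052],np.radians(th),psi,.0525)[2]:
    cv2.polylines(e,[np.array([(proj(s,q)-[X,Y]+.5)*7-.5 for q in r]).astype(int)],True,col,1)
cv2.imwrite("pics/c10.png",e[:600,:800]);print(X,Y,psi,e.shape)
E
```

```text
[ 0.42252354 -0.29069116  0.61972202] [0.20785497 0.97815899 0.00114289] [-0.00151854  0.00149109 -0.99999774] [ 0.12  0.06  0.4   1.42 -0.02  1.67  1.87]
217 26
162 0 -0.20938165880570603 (700, 770, 3)
```

View pics/c10.png

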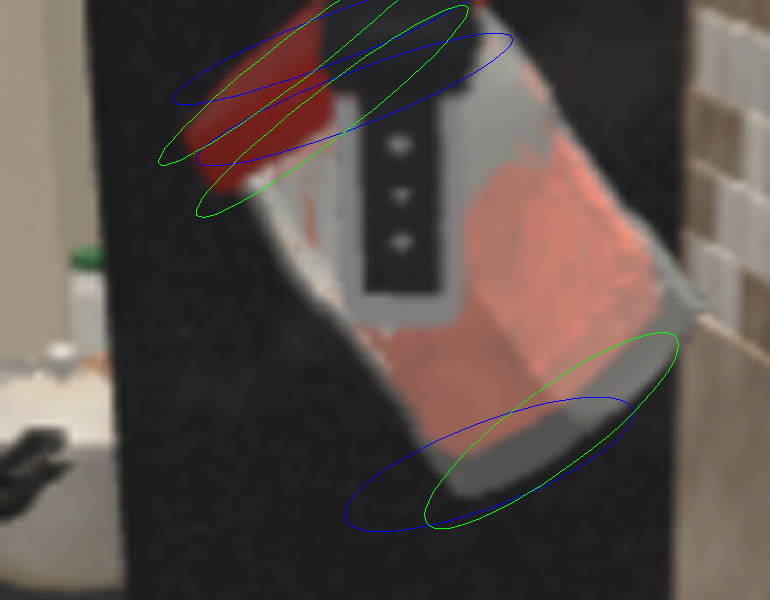

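The profile view (picture 12, my last) shows the jar's sides running at about 34–36° from vertical, left (250,190)→(455,490) and right (485,10)→(700,310), with the base edge at about 36°. So the tilt is about 35°. The jar sits about 7 mm off the pad centre toward its phone side.

```bash
python3 - <<'E' 2>/dev/null
from fit2 import *
from scipy.optimize import least_squares
o=get_obs();s=get_calibration("side");t=get_calibration("top")
M=R.from_rotvec(o["orientation"]).as_matrix();psi=np.arctan2(M[1,1],M[0,1])-np.pi/2
# corners: silhouette extremes of base ring & cap top-left corner, and side lines
tcp=o["tcp_pos"]
def res(p):
    th,h,dx,r=p;d=np.array([-np.cos(psi),-np.sin(psi),0]);e=np.cos(th)*d-np.sin(th)*np.array([0,0,1.])
    mid,z,J=jar(tcp-[0,0,.052]+dx*e,th,psi,h);o_=mid-.041*z
    q=lambda a,b:(proj(s,o_+a*z+b*e)-[162,0]+.5)*7-.5
    L0,L1,R0,R1=q(.004,r),q(.06,r),q(.004,-r),q(.06,-r);cap=q(.082,.031);cb=q(.071,.031);B0=q(0,r-.002);B1=q(0,-r+.002)
    def dl(P,A,B): A=np.array(A);B=np.array(B);u=(B-A)/np.linalg.norm(B-A);return (P-A)[0]*u[1]-(P-A)[1]*u[0]
    l=((250,190),(455,490));rr=((485,10),(700,310));b=((455,495),(697,315))
    return [dl(L0,*l),dl(L1,*l),dl(R0,*rr),dl(R1,*rr),*(.5*(cap-[186,133])),*(.5*(cb-[228,190])),.5*dl(B0,*b),.5*dl(B1,*b)],mid
f=least_squares(lambda p:res(p)[0],[.6,.051,-.007,.03],x_scale=[.1,.01,.01,.01]);mid=res(f.x)[1]
print("tilt",np.degrees(f.x[0]),f.x[1:],np.round(f.fun,1));m=mid-tcp;p=np.array([np.cos(psi),np.sin(psi),0]);print("mid rel tcp: out",m@p,"z",m[2])
T=lambda x,y:ray(t,110+x/3-.33,105+y/3-.33)
l=tri(ray(s,325.6,173.5),T(417.5,56));print("lens",l)
a=atz(t,110+371/3-.33,105+53/3-.33,.168);b=atz(t,110+464/3-.33,105+57/3-.33,.168);d=a-b;print(a,b,"yaw",np.arctan2(-d[0],d[1]))
E
```

```text
tilt 35.69452728912113 [ 0.05155267 -0.00674118  0.02813953] [ 5.4 -4.3 -5.4  5.9 -0.5  2.2 -2.6 -0.6  0.3 -0.9]
mid rel tcp: out 0.011631873540660228 z -0.05663700550122308
lens (array([ 0.75096458, -0.03591418,  0.16475298]), [np.float64(4.1), np.float64(4.1)])
[ 7.48494013e-01 -3.57965231e-04  1.68000000e-01] [ 0.7451508 -0.0683958  0.168    ] yaw -0.04909801975599828
```

Request:
jog_arm(
  plan=[
    [[0.8,1.1,-1.5],0.05],
    [[1.6,2.2,-3],0.05],
    [[1.6,2.2,-3],0.05],
    [[1.6,2.2,-3],0],
    [[1.6,2.2,-3],0],
    [[1.6,2.2,-3],0],
    [[1.6,2.2,-3],0],
    [[1.6,2.2,-3],0],
    [[1.6,2.2,-3],0],
    [[1.6,2.2,-3],0],
    [[1.6,2.2,-3],0],
    [[1.6,2.2,-2],0],
  ],
)

```text
clock: 20.7
tcp_pos: [0.6052, -0.0365, 0.2823]
orientation: [-0.093, -3.135, -0.0]
contact_force: [0.6, 0.4, -1.7]
grip_width: 0.0623
```

Request:
jog_arm(
  plan=[
    [[1.0,1.4,-1.0],0],
    [[0.5,0.7,-0.5],0],
    [[0,0,0],0],
    [[0,0,0],0],
    [[0,0,0],0],
  ],
)

```text
clock: 21.2
tcp_pos: [0.6211, -0.0196, 0.2722]
orientation: [0.099, 3.138, -0.001]
contact_force: [0.2, 0.9, -2.5]
grip_width: 0.0622
```

Request:
jog_arm(
  plan=[
    [[0.1,-0.4,-0.8],0.01],
    [[0,-0.4,-0.9],0],
    [[0,0,0],0],
    [[0,0,0],0],
    [[0,0,0],0],
  ],
)

```text
clock: 21.7
tcp_pos: [0.6222, -0.0258, 0.254]
orientation: [0.08, 3.14, 0.0]
contact_force: [-0.0, 0.2, -3.2]
grip_width: 0.0617
```

```bash
python3 - <<'E' 2>/dev/null
from fit2 import *
o=get_obs();M=R.from_rotvec(o["orientation"]).as_matrix();psi=np.arctan2(M[1,1],M[0,1])-np.pi/2
print(o["tcp_pos"],psi,o["qvel"].round(3),o["grip_width"])
S=grab_frame("side")[:,:,::-1].copy();W=grab_frame("wrist")[:,:,::-1].copy();s=get_calibration("side")
# slip check: tilt fit with h,dx held near the profile-view values
run(o["tcp_pos"],S,W,psi=psi,ws=.5,bounds=((.01,.9),(.0500,.0530),(-.0085,-.005)))
T=grab_frame("top")[:,:,::-1];a=cv2.imread("pics/top0.png").astype(int);b=cv2.imread("pics/side0.png").astype(int)
t=get_calibration("top")
for n,p in(("tin",(.445,-.2,.084)),("onion",(.573,-.128,.08))):
    for c,I,J in((t,T,a),(s,S,b)):
        x,y=proj(c,p).astype(int);print(n,"mean change",np.abs(I[y-10:y+11,x-10:x+11].astype(int)-J[y-10:y+11,x-10:x+11]).mean().round(1))
def lid(I): return None
# lid rim height from side picture: topmost/lowest white rows of the shut lid at the box centre column
x,y=proj(s,(.498,.158,.0865)).astype(int);print("lid centre px",x,y,S[y-12:y+13:4,x-12].tolist())
E
```

```text
[ 0.62221207 -0.02584795  0.25397839] -0.05087417657593907 [-0.003 -0.005 -0.002 -0.004 -0.     0.002  0.001] 0.06165898274559318
side cap [261 149  14  19 207]
wrist cap [  167   207   164   147 18956]
tilt deg 32.2 h 0.0523 dx -0.0055 cost [0.14  0.042] middle [ 0.6329 -0.0264  0.1953]
0 [ 1.5    0.044 -0.012]; 5 [0.183 0.056 0.004]; 10 [0.158 0.053 0.004]; 15 [0.152 0.053 0.004]; 20 [0.127 0.053 0.   ]; 25 [ 0.135  0.053 -0.004]; 30 [ 0.117  0.053 -0.004]; 35 [ 0.134  0.053 -0.008]; 40 [ 0.123  0.053 -0.008]; 45 [ 0.149  0.053 -0.008]; 
tin mean change 17.1
tin mean change 1.0
onion mean change 19.0
onion mean change 33.1
lid centre px 208 178 [[252, 253, 254], [252, 253, 254], [251, 253, 254], [251, 253, 254], [251, 253, 254], [251, 253, 254], [252, 253, 254]]
```

```bash
python3 - <<'E' 2>/dev/null
from h import *
s=get_calibration("side");x,y=proj(s,(.573,-.128,.055)).astype(int);print(x,y)
for I in(cv2.imread("pics/side0.png"),cv2.imread("pics/s6.png"),grab_frame("side")[:,:,::-1].copy()):
    f=I[y-25:y+25,x-25:x+25].astype(int);m=((f[:,:,2]-f[:,:,1]>12)&(f[:,:,0]>f[:,:,1]+3)).astype(np.uint8)
    n,l,st,c=cv2.connectedComponentsWithStats(m);k=1+np.argmax(st[1:,4]);print(st[k],c[k].round(1),f.mean().round(1),f[:, :].mean((0,1)))
E
```

```text
267 243
[ 17  15  21  22 351] [26.8 25.3] 128.6 [ 83.4496 120.4644 181.7768]
[ 17  15  21  22 353] [26.8 25.4] 128.4 [ 83.3632 120.314  181.6404]
[ 17  14  21  23 364] [26.7 25.1] 104.4 [ 68.9824  96.042  148.1392]
```

The onion hasn't moved; only a shadow changed there. Everything is in place, so I hand in.

```bash
python3 -c "
from bench import *
print(hand_in())"
```

```text
the job is handed in; nothing more can be done
None
```

I tipped the spice box lid shut, then picked up the short jar and am holding it still in front of the phone. The job was handed in at about 22 s.

The tool always points down, so I leaned the jar by pushing its lower part against the box's shut lid edge, letting it turn in the pads. It took two passes, because the first only reached about 20°. I then gripped it at 60 N.

**Last checks**
- **Lid:** it looked fully shut in the pictures right after the push, and the side camera still sees it white where it should be.
- **Lean:** about 35° (34–36°) in a close profile view. The last fit at the phone gave 32°, but that fit cannot tell angles apart well from there. The wrist camera's view of the cap did not change between the second push and the end, so the jar did not slip.
- **Position:** the jar's middle is at about (0.634, -0.026, 0.197). The target, worked out from the lens, is (0.634, -0.029, 0.198). The lens position is only good to about 4 mm, because the two camera rays missed each other by that much.
- **Bystanders:** the onion's outline has not moved; only the shadow around it changed. The tin looks unchanged from the side. Its change in the top picture was not followed up; I took it for the arm's shadow.
- **Forces:** the highest force reading I saw was about 20 N, against the box.

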